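Find the shaft's flat and hold the collar on it

ROBOT

A 6-joint arm with a two-finger parallel gripper is mounted at the origin on a cart in front of the work surface, level with it; the furniture and walls round the work are solid. World frame = base frame: x ahead of the robot, y to its left, z up, the work surface at z = 0. Lengths are in mm, angles in degrees, forces in N, time in s.
With the tool pointing down it reaches from about 300 to 875 mm from the base axis. Payload 6.4 kg.
Tool frame: the origin (TCP) lies midway between the tips of the shut fingers; the grasp point (between the pads) lies 19 mm behind it; z points along the fingers, y is the line along which they close (so a half turn about z gives the same grasp; the last joint's range is limited). The gripper opens to 88 mm and grips with 3 to 60 N. Pads are 18 mm wide; open, the fingers measure 123 mm over their backs; the gripper's body (75 mm by 187 mm) begins 45 mm behind the grasp point.
Start: joints at [-88.539, 10.359, 92.074, -0, 77.567, -11.82], TCP at [132.11, -559.632, 238.714] pointing down, gripper open.
Joint ranges: [-171.53, 171.53], [-51.25, 118.39], [17.06, 147.69], [-65.23, 245.23], [0, 150.52], [-178.68, 178.68]. Speed limits (degrees/s): [147.25, 147.25, 172.46, 180, 180, 180].

INTERFACE

Orientations are given as [roll, pitch, yaw] about the fixed x, y, z axes, in that order (R = Rz(yaw) Ry(pitch) Rx(roll)).
In Python, from cell import sense, grab_frame, camera_params, close_job gives the robot as it stands. The module is installed in compiled form; this text tells all that it offers.
- The arm moves only by the shell command python3 -m creep 'ROWS' [OPENING] [FORCE]. ROWS is text: rows parted by semicolons, each of 6 numbers parted by spaces: the shift along the tool's x, y, z in mm, then the turn, a rotation vector about the tool's x, y, z in rad. In form: x y z ax ay az; .... A call has 1 to 8 rows; each row is the pose to reach, as a shift and turn from the pose commanded when the call began, along the tool's axes at that moment; what a row does not reach only later rows make up. A row lasts 1/12 s, in which the tool goes at most 41.7 mm and 7.16 degrees, less where a joint would pass 70% of its speed; a pose out of reach is approached as far as the arm can. A call with a gripper value outside its range is refused whole. OPENING is the finger opening in mm, from 0 to 88.1, set as the call begins (- or left out, the last holds). The fingers move at their own pace and stop on an object; FORCE is the grip in N (left out, the last holds). Time passes only in rows, so rows that repeat a pose let the fingers close. It gives the time, the measured TCP pose, the force, the opening and the grip force at its end, in the units of the state.
- sense(): the state, without advancing time (a new reading comes with each control period).
- grab_frame(name): name is "side" or "top" or "wrist"; returns the picture (400x640x3 uint8, blue, green, red); there is no depth.
- camera_params(name): a dict with "fovy" (degrees; the focal length in pixels is half the picture's height over the tangent of half this angle, whatever the lens; pixels are square), "cx", "cy" (the principal point, pixels), "T" (4x4, takes a point from camera to world coordinates). Camera axes: x right, y down, z forward; pixel columns grow to the right and rows downward; lengths in mm; the calibration is good to about 2 mm. A picture is of the moment at which its call begins: read the wrist's pose just before it. camera_params takes no time and is no camera call; for the wrist camera it gives the pose at the moment of the call.
- close_job(): hands the job in; it is judged then, once.
The state is a dict: "time_s": time; "joints": joint angles; "qvel": joint speeds; "joint_torque": joint torques, N m; "position": TCP position; "orientation": TCP orientation; "contact_force": force on the tool from outside, world axes, zero at the start; "wrist_torque": the same for the moment, N m; "opening": finger opening in mm; "finger_force": force on a finger pad.
Only numpy, scipy, OpenCV 4.12 (cv2) and the standard library are available. Lean on these libraries where they do the work, as an engineer would, in place of code of your own. Each camera call takes 0.05 s, during which the arm holds its last target. There are 200 camera calls.

TASK

The grey drive unit's upright shaft has a flat milled into one side of its top, and a loose collar with a red-headed set screw lies round the shaft's foot. Take the top of the shaft between the fingers where you feel its flat and turn it until the flat faces the white mark on the housing; then take the collar, turn its set screw to the same side, lift it level with the flat and press the screw's tip lightly square against the flat. Finish while holding the collar pressed there, ready for a colleague to tighten the screw, and leave the other things on the desk where they are.

Things in the scene. Friction and masses are not known exactly. Their poses are not given: they have to be found in the camera images.
- drive: Grey drive unit standing fixed on the desk, housing 120 x 100 x 60 mm (x, y, z). Origin under its centre at desk height; the shaft's axis rises through the origin along z. Its -x side is the front, with the white mark. On the housing stands a round aluminium boss, 31 mm across, whose top is 85 mm above the desk. From there the 16 mm shaft rises another 40 mm, so its end is 125 mm above the desk.
- mark (a point): The white index mark, a 30 x 5 mm line on the housing's top that runs from the boss to the front edge; the point lies on the line, 45 mm from the shaft's axis towards the drive's -x, at housing top height (60 mm)
- shaft (a joint): Turn of the shaft about its upright axis, rad: 0 when the flat faces the mark, positive counterclockwise from above. It starts between 0.5 and 1.4, turns with slight friction (about 0.06 N m), stays where it is left and has stops at -1.7 and 1.7.
- flat (a point): Middle of the milled flat, bright on the dark shaft. The flat is the top 22 mm of the shaft (103 to 125 mm above the desk), 13 mm wide, 4.5 mm from the shaft's axis, so the shaft measures 12.5 mm across the flat and 16 mm elsewhere. The point is 114 mm above the desk; its axes turn with the shaft, -x points out of the flat.
- collar: Loose aluminium collar, 44 mm outside, 24 mm bore, 14 mm high, about 0.1 kg, lying on the boss (its underside 85 mm above the desk) round the shaft, with 4 mm play all round. Origin at the centre of its underside; z up; the red-headed screw (10 mm head, reaching 30.5 mm from the axis) sticks out of its -x side. At the start the screw points 0.3 to 1.1 rad clockwise of the mark, seen from above.
- screw_tip (a point): Inner tip of the set screw (6 mm across), 3 mm inside the bore: 9 mm from the collar's axis towards its -x, 7 mm above its underside. With the collar centred on the shaft the tip is 4.5 mm short of the flat; the collar is moved away from the mark to bring them together.
- screwdriver: Bystander: red-handled screwdriver, 171 mm, lying at the left; origin under its middle
- objective_can: Bystander: black can, 43 mm across, 61 mm high; origin under its centre
- tape_roll: Bystander: roll of beige tape lying flat, 90 mm across, 18 mm high; origin under its centre
- oil_bottle: Bystander: glass bottle, 60 mm across, 118 mm high; origin under its centre
- beaker: Bystander: small glass beaker, 45 mm across, 57 mm high; origin under its centre

How it is judged:
By the outcome, as a careful person would: the job done as asked, in the order asked, and still so for the second after the job is handed in, while the arm keeps its last pose, push and grip.
It also fails if it takes over 48 s, if anything falls off the work surface, if the arm or the gripper's body presses on something with over 40 N, if the wrist force passes 120 N, or if a joint passes its speed limit or range.

## Working session

There is one attempt and no reset: what is moved stays moved. The work goes in short steps, Python scripts to look and compute and a shell command to move; the robot and the scene stay as the last step left them, time stands still between calls to the robot, and variables do not carry over. Pictures are saved under pics/ and viewed, at most 10 in all, crops included, and the job is handed in when it is done.

```bash
mkdir -p pics; python3 - <<'E'
from cell import *
import cv2,numpy as np
s=sense();print(s)
for n in("side","top"):
    im=grab_frame(n);cv2.imwrite(f"pics/{n}0.png",im);p=camera_params(n);print(n,p["fovy"],p["cx"],p["cy"],np.round(p["T"],3).tolist())
p=camera_params("wrist");print(p["fovy"],np.round(p["T"],3).tolist())
E
```

```text
{'time_s': 0.0, 'joints': array([-8.85402839e+01,  1.04001698e+01,  9.21333669e+01, -1.17047371e-03,
        7.75648718e+01, -1.18184535e+01]), 'qvel': array([-0.05183097, -0.12511567, -0.03518206, -0.06105257,  0.00840257,
       -0.01258983]), 'joint_torque': array([ 8.08307850e-04, -4.33872628e+01, -3.41846502e+01,  7.03641982e-02,
        3.86908196e-02, -1.45756480e-04]), 'position': array([ 132.07848197, -559.07122886,  237.81260781]), 'orientation': array([-1.79903444e+02, -1.90367883e-02,  1.32784065e+01]), 'contact_force': array([-0.18353454,  1.16277242, -0.52545546]), 'wrist_torque': array([ 0.00858955, -0.06179403, -0.01114176]), 'finger_force': 0.0, 'opening': 88.14925904703234}
side 47.193425379988604 321.91695441144935 198.22179359597146 [[-0.828, -0.298, 0.474, -159.494], [-0.56, 0.414, -0.718, 1113.054], [0.018, -0.86, -0.51, 752.908], [0.0, 0.0, 0.0, 1.0]]
top 51.29895630232989 318.41689783569615 193.30590761045596 [[-0.023, -0.996, 0.092, 304.545], [-0.999, 0.021, -0.024, 209.763], [0.022, -0.092, -0.995, 1485.509], [0.0, 0.0, 0.0, 1.0]]
63.22431006715191 [[0.23, -0.922, -0.313, 214.324], [-0.973, -0.219, -0.072, -540.859], [-0.002, 0.321, -0.947, 383.75], [0.0, 0.0, 0.0, 1.0]]
```

View pics/side0.png

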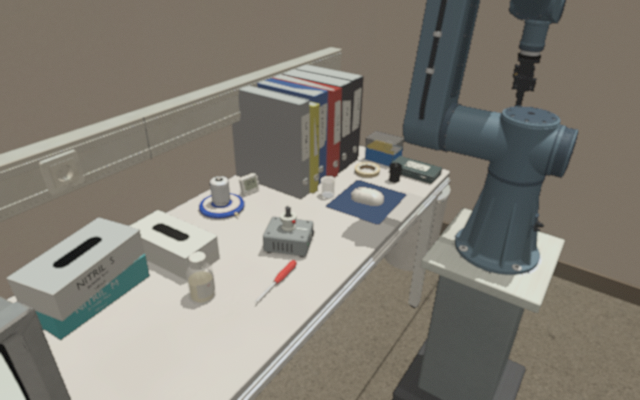

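View pics/top0.png

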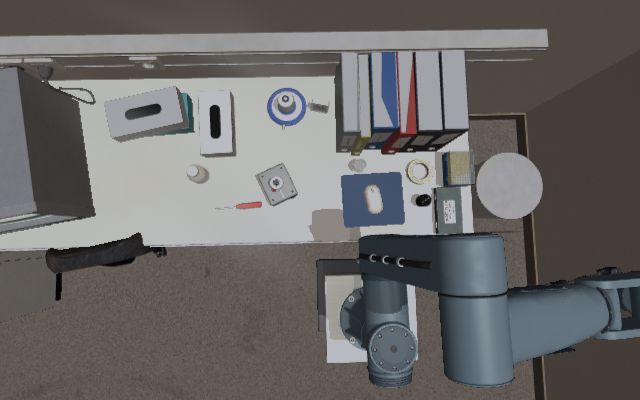

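Side view: drive at about (289,232) with the shaft at (288,212). Top view: drive at (276,183) with the red screw head just beside the collar. I'll crop both and estimate the axis.

```bash
cat > h.py <<'E'
from cell import *
import cv2,numpy as np
def ray(n,u,v,p=None):
    p=p or camera_params(n);T=np.array(p["T"]);f=200/np.tan(np.radians(p["fovy"]/2))
    return T[:3,3],T[:3,:3]@np.array([(u-p["cx"])/f,(v-p["cy"])/f,1])
def onz(n,u,v,z,p=None):
    o,d=ray(n,u,v,p);return o+d*(z-o[2])/d[2]
def proj(P,p):
    T=np.array(p["T"]);f=200/np.tan(np.radians(p["fovy"]/2));c=T[:3,:3].T@(np.array(P)-T[:3,3]);return c[:2]/c[2]*f+[p["cx"],p["cy"]]
E
python3 - <<'E'
from h import *
a=cv2.imread("pics/top0.png")[155:211,246:306];b=cv2.imread("pics/side0.png")[200:256,255:325]
cv2.imwrite("pics/c0.png",np.hstack([cv2.resize(x,None,fx=6,fy=6,interpolation=2) for x in(a,b)]))
print(onz("top",276,183,100),onz("top",260,179,60),onz("side",288,208,125))
E
```

```text
[469.70794437 316.60838609 100.        ] [489.45719889 374.38438672  60.        ] [467.9650526 321.3150174 125.       ]
```

View pics/c0.png

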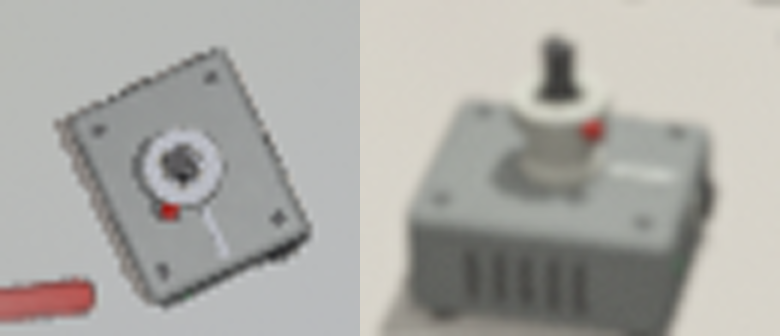

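Top crop: shaft at (276,182.3), mark running to (283.5,197.5), screw head at (274.3,190.2). So the drive yaw is about 24°, and the screw is about 36° clockwise of the mark. Next I move over it for a wrist view.

```bash
R='325 -211 0 0 0 0'; python3 -m creep '325 -211 0 0 0 0;325 -211 0 0 0 0;325 -211 0 0 0 0;325 -211 0 0 0 0;325 -211 0 0 0 0;325 -211 0 0 0 0;325 -211 0 0 0 0;325 -211 0 0 0 0'
```

```text
time_s: 0.77
position: [363.4, -316.9, 238.5]
orientation: [-180.0, 0.0, 13.3]
contact_force: [-0.6, -1.4, -0.4]
opening: 87.9
finger_force: 0.0
```

```bash
python3 -m creep '200 -610 0 0 0 0;200 -610 0 0 0 0;200 -610 0 0 0 0;200 -610 0 0 0 0;200 -610 0 0 0 0;200 -610 0 0 0 0;200 -610 0 0 0 0;200 -610 0 0 0 0'
```

```text
time_s: 1.43
position: [390.3, 15.4, 238.7]
orientation: [180.0, -0.0, 13.3]
contact_force: [0.5, -0.3, 0.5]
opening: 88.4
finger_force: 0.0
```

```bash
python3 -m creep '145 -277 33 0 0 0.4;145 -277 33 0 0 0.4;145 -277 33 0 0 0.4;145 -277 33 0 0 0.4;145 -277 33 0 0 0.4;145 -277 33 0 0 0.4;145 -277 33 0 0 0.4;145 -277 33 0 0 0.4'; python3 -m creep '0 0 0 0 0 0;0 0 0 0 0 0;0 0 0 0 0 0'; python3 - <<'E'
from h import *
s=sense();print(s["position"],s["orientation"]);p=camera_params("wrist");im=grab_frame("wrist");np.save("w1.npy",p,allow_pickle=True);cv2.imwrite("pics/w1.png",im)
E
```

```text
time_s: 2.1
position: [465.8, 309.6, 206.0]
orientation: [180.0, 0.0, -9.6]
contact_force: [0.7, -0.5, -0.6]
opening: 88.2
finger_force: 0.0
time_s: 2.35
position: [465.5, 307.2, 205.9]
orientation: [179.9, 0.1, -9.6]
contact_force: [-0.2, -0.1, 0.5]
opening: 88.0
finger_force: 0.0
[465.4705073  307.20226212 205.94633983] [ 1.79927549e+02  7.77800345e-02 -9.58541475e+00]
```

View pics/w1.png

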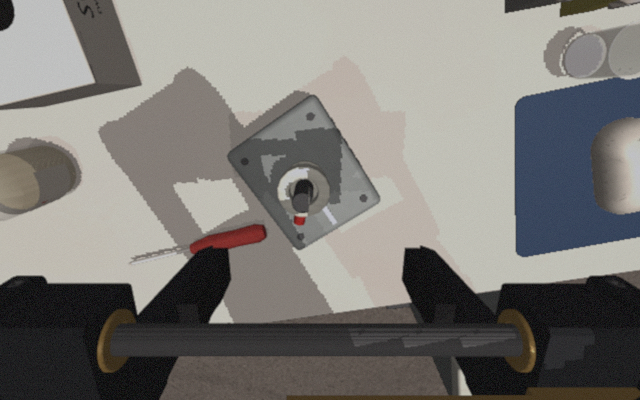

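The wrist view shows the shaft near (302,190), the red screw head at (300,219) and the white mark at about (330,215). I'll zoom in.

```bash
python3 - <<'E'
from h import *
im=cv2.imread("pics/w1.png")
cv2.imwrite("pics/w1c.png",cv2.resize(im[155:235,265:355],None,fx=7,fy=7,interpolation=2))
p=np.load("w1.npy",allow_pickle=True).item()
hsv=cv2.cvtColor(im,40)
c=im.astype(int);m=((c[...,2]-c[...,1])>60)[205:235,285:320];ys,xs=np.nonzero(m);print("red",xs.mean()+285,ys.mean()+205,len(xs),onz("wrist",xs.mean()+285,ys.mean()+205,92,p))
for C in([310.5,96],[380,198],[299,250],[228,156]): print(C,onz("wrist",*C,60,p)[:2])
E
```

```text
red 299.2432432432432 220.25675675675674 74 [445.76741049 324.4546014   92.        ]
[310.5, 96] [544.23573742 297.94174598]
[380, 198] [442.67913303 248.84903446]
[299, 250] [401.48381219 334.48186443]
[228, 156] [505.62120538 380.55887056]
```

View pics/w1c.png

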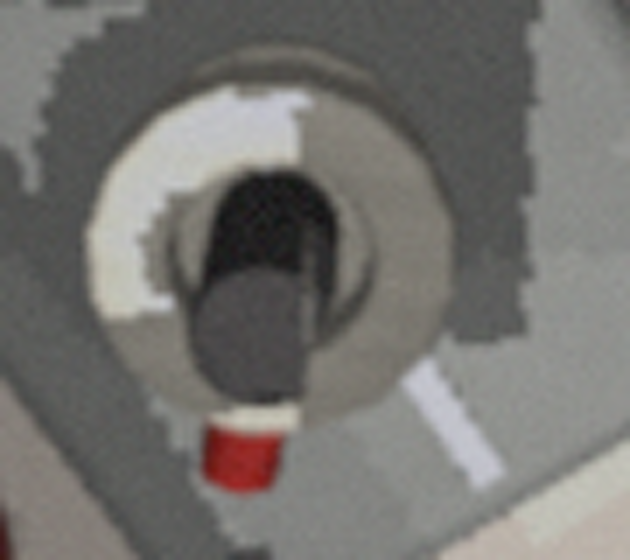

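```bash
python3 - <<'E'
from h import *
p=np.load("w1.npy",allow_pickle=True).item()
g=lambda x,y,z:onz("wrist",265+(x+.5)/7-.5,155+(y+.5)/7-.5,z,p)[:2]
print("shaft",g(260,334,125),g(190,334,125),g(262,403,125),g(262,265,125));print("collar",g(270,255,99),g(90,250,99),g(450,250,99))
m1,m2=g(420,375,60),g(488,475,60);d=m1-m2;print("mark",m1,m2,np.degrees(np.arctan2(d[1],d[0])))
f1,f2=g(302,278,125),g(305,398,125);d=f1-f2;print("flat dir",np.degrees(np.arctan2(d[1],d[0]))-90,f1,f2)
r=g(242,460,92);print("red",r)
im=cv2.imread("pics/w1.png");print(proj([0,0,0],p)); T=np.array(p["T"]);print(T.round(2))
E
```

```text
shaft [472.67762959 315.9955142 ] [473.90752943 323.27950269] [464.97497289 317.18930853] [480.15268333 314.41424245]
collar [473.29918237 315.77473776] [477.37798816 336.28405136] [470.41643725 295.04467734]
mark [441.3113451  302.20135494] [425.13666613 295.23048775] 23.314789173658433
flat dir -98.67280291661794 [478.05266069 310.54300189] [464.77295713 312.56863136]
red [445.75531435 324.54490891]
[566.53761297 432.80632726]
[[-1.7000e-01 -9.3000e-01 -3.2000e-01  5.4900e+02]
 [-9.9000e-01  1.6000e-01  5.0000e-02  2.9265e+02]
 [ 0.0000e+00  3.2000e-01 -9.5000e-01  3.5165e+02]
 [ 0.0000e+00  0.0000e+00  0.0000e+00  1.0000e+00]]
```

```bash
python3 -m creep '5.3 -11.5 70 0 0 0;5.3 -11.5 70 0 0 0;5.3 -11.5 70 0 0 0;5.3 -11.5 102 0 0 0;5.3 -11.5 102 0 0 0;5.3 -11.5 102 0 0 0' 36 20; python3 -m creep '0 0 0 0 0 0;0 0 0 0 0 0;0 0 0 0 0 0;0 0 0 0 0 0;0 0 0 0 0 0;0 0 0 0 0 0' 0 12; python3 -c "
from h import *
print(sense());cv2.imwrite('pics/w2.png',grab_frame('wrist'))"
```

```text
time_s: 2.9
position: [472.6, 316.6, 105.1]
orientation: [179.9, 0.1, -9.7]
contact_force: [0.0, 0.2, -0.2]
opening: 50.2
finger_force: 0.0
time_s: 3.4
position: [473.5, 318.0, 105.3]
orientation: [-180.0, -0.0, -9.6]
contact_force: [-1.2, -0.3, 4.7]
opening: 12.2
finger_force: 12.0
{'time_s': 3.4, 'joints': array([ 2.19710371e+01,  1.86096776e+01,  9.86894328e+01, -1.35320020e-02,
        6.26613171e+01,  1.21599683e+02]), 'qvel': array([-0.05588672,  0.0721188 , -0.07111016, -0.21372545,  0.24070487,
       -0.16009935]), 'joint_torque': array([  0.69187246, -44.17032838, -28.6693579 ,   0.34554452,
        -0.34254055,   0.05305691]), 'position': array([473.45962092, 317.96676104, 105.26910564]), 'orientation': array([-1.79989507e+02, -4.00053607e-02, -9.62243905e+00]), 'contact_force': array([-1.17233112, -0.30175565,  4.65154858]), 'wrist_torque': array([-0.08122773,  0.12909039,  0.01556335]), 'finger_force': 11.997014851940548, 'opening': 12.178486911804569}
```

Opening is 12.2 mm, so the pads sit on the flat. But joint 6 would reach about 178° at the end of the turn, against a limit of 178.68°. I'll let go, rise, spin half a turn and take it again.

```bash
python3 -m creep '0 0 0 0 0 0;0 0 0 0 0 0;0 0 -35 0 0 0;0 0 -35 0 0 0' 40 12 >/dev/null
python3 -m creep '0 0 0 0 0 -0.785;0 0 0 0 0 -0.785;0 0 0 0 0 -0.785;0 0 0 0 0 -0.785;0 0 0 0 0 -0.785;0 0 0 0 0 -0.785;0 0 0 0 0 -0.785' >/dev/null
python3 -m creep '0 0 0 0 0 -0.785;0 0 0 0 0 -0.785;0 0 0 0 0 -0.785;0 0 0 0 0 -0.785;0 0 0 0 0 -0.785;0 0 0 0 0 -0.785;0 0 0 0 0 -0.785'
python3 -m creep '0 0 0 0 0 -0.785;0 0 0 0 0 -0.785;0 0 0 0 0 -0.785;0 0 0 0 0 -0.785;0 0 0 0 0 -0.785;0 0 0 0 0 -0.785;0 0 0 0 0 -0.785' >/dev/null
python3 -m creep '0 0 0 0 0 -0.785;0 0 0 0 0 -0.785;0 0 0 0 0 -0.785;0 0 0 0 0 -0.785;0 0 0 0 0 -0.785;0 0 0 0 0 -0.785;0 0 0 0 0 -0.785;0 0 0 0 0 -0.785'
python3 - <<'E'
from h import *
s=sense();print(s["position"],s["orientation"],s["joints"].round(1));p=camera_params("wrist");im=grab_frame("wrist");np.save("w3.npy",p,allow_pickle=True);
a,b=proj([473,316,125],p).astype(int);print(a,b)
cv2.imwrite("pics/w3.png",cv2.resize(im[max(0,b-70):b+60,a-70:a+70],None,fx=4.5,fy=4.5,interpolation=2))
E
```

```text
time_s: 4.95
position: [473.2, 318.0, 139.5]
orientation: [-180.0, -0.0, 80.7]
contact_force: [-0.3, 0.2, 0.2]
opening: 40.0
finger_force: 0.0
time_s: 6.2
position: [473.3, 317.9, 139.5]
orientation: [180.0, 0.0, 170.3]
contact_force: [-0.0, 0.2, 0.4]
opening: 40.2
finger_force: 0.0
[473.27488916 317.93737859 139.54859556] [1.79997383e+02 3.11194678e-03 1.70341085e+02] [ 22.   15.9  97.6   0.   66.5 -58.4]
313 249
```

View pics/w3.png

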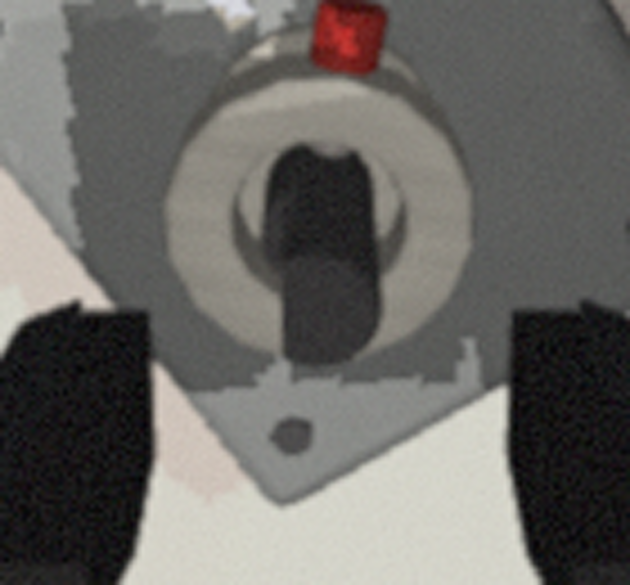

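Flat on the left (edge x≈283), round side at x≈382, and the fingers lie symmetric about the shaft. Next, cross-check the axis from this opposite view.

```bash
python3 - <<'E'
from h import *
p=np.load("w3.npy",allow_pickle=True).item()
g=lambda x,y,z:onz("wrist",243+(x+.5)/4.5-.5,179+(y+.5)/4.5-.5,z,p)[:2]
print("shaft",g(319,302,125),"collar",g(320,220,99),"red",g(349,38,92),g(168,220,99),g(472,220,99),g(320,80,99),g(320,362,99))
E
```

```text
shaft [470.69102789 316.43980861] collar [471.17815696 316.31126816] red [447.99063944 324.30958699] [467.6517185 295.5543874] [474.70484328 337.06960786] [451.07388073 319.77082067] [492.98809311 312.55820496]
```

```bash
python3 -m creep '1.3 0 0 0 0 0;1.3 0 34.5 0 0 0;1.3 0 34.5 0 0 0' 24 15 >/dev/null; python3 -m creep '0 0 0 0 0 0;0 0 0 0 0 0;0 0 0 0 0 0;0 0 0 0 0 0;0 0 0 0 0 0' 0 15
python3 -m creep '-0.8 -0.2 0 0 0 0.5;-0.8 -0.2 0 0 0 0.5;-0.8 -0.2 0 0 0 0.5;-0.8 -0.2 0 0 0 0.5;-1.45 -0.8 0 0 0 0.977;-1.45 -0.8 0 0 0 0.977;-1.45 -0.8 0 0 0 0.977;-1.45 -0.8 0 0 0 0.977'
python3 -m creep '0 0 0 0 0 0;0 0 0 0 0 0;0 0 0 0 0 0'
python3 - <<'E'
from h import *
print(sense()["wrist_torque"])
E
```

```text
time_s: 6.92
position: [472.0, 318.2, 105.7]
orientation: [180.0, 0.0, 170.3]
contact_force: [-0.9, -0.4, -2.9]
opening: 12.0
finger_force: 15.0
time_s: 7.58
position: [473.1, 317.1, 105.7]
orientation: [-180.0, 0.0, 113.9]
contact_force: [-1.6, -0.3, -2.1]
opening: 12.0
finger_force: 15.0
time_s: 7.83
position: [473.2, 317.2, 105.7]
orientation: [-180.0, -0.0, 114.5]
contact_force: [-4.0, -0.8, 1.5]
opening: 12.4
finger_force: 15.0
[-0.1689115   0.4069732  -0.04229424]
```

```bash
python3 -m creep '0 0 0 0 0 0;0 0 0 0 0 0;0 0 0 0 0 0;0 0 -70 0 0 0;0 0 -70 0 0 0;0 0 -70 0 0 0;0 0 -70 0 0 0' 70 15
python3 - <<'E'
from h import *
s=sense();print(s["position"],s["orientation"]);p=camera_params("wrist");im=grab_frame("wrist");np.save("w4.npy",p,allow_pickle=True)
cv2.imwrite("pics/w4f.png",im)
a,b=proj([472,316,125],p).astype(int);print(a,b)
cv2.imwrite("pics/w4.png",cv2.resize(im[b-65:b+35,a-80:a+60],None,fx=5.7,fy=5.7,interpolation=2))
E
```

```text
time_s: 8.42
position: [475.0, 317.7, 177.6]
orientation: [179.7, 0.0, 114.3]
contact_force: [0.3, 0.6, -0.2]
opening: 56.7
finger_force: 0.0
[475.01422912 317.721655   177.59895609] [1.79687749e+02 1.82152033e-02 1.14320470e+02]
309 222
```

View pics/w4.png

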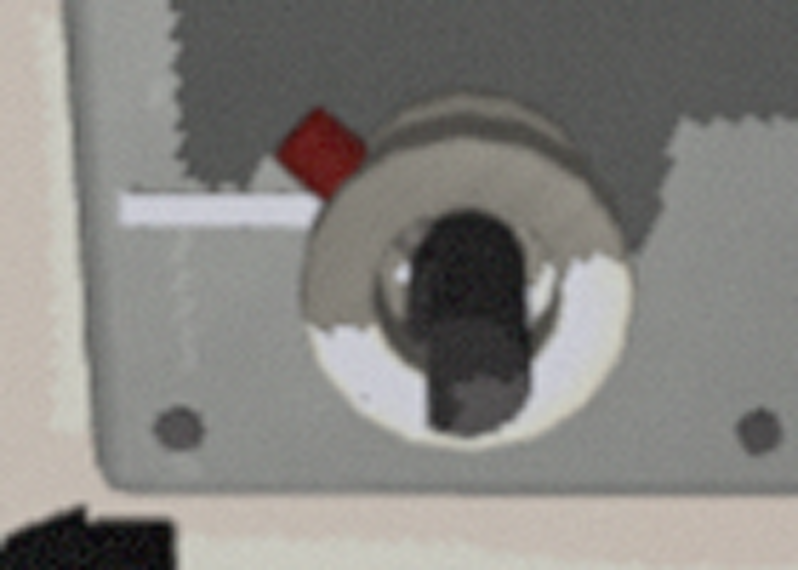

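The mark lies level (y≈209) and the flat's edge upright (x≈428), so the flat faces the mark. Next, compute the collar grasp.

```bash
python3 - <<'E'
from h import *
p=np.load("w4.npy",allow_pickle=True).item()
g=lambda x,y,z:onz("wrist",229+(x+.5)/5.7-.5,157+(y+.5)/5.7-.5,z,p)[:2]
c=g(467,292,99)
r=g(322,152,92);t=g(405,270,95);a=g(477,385,125)
an=lambda v:np.degrees(np.arctan2(v[1],v[0]))
print("collar",c,"red",r,an(r-c),"tip",t,an(t-c),"mark",an(g(310,210,60)-g(125,208,60)),"shaft",a, an(g(428,420,125)-g(428,330,125)))
e1,e2=g(130,490,60),g(780,490,60);print("edge",an(e2-e1))
E
```

```text
collar [471.68481415 317.01627674] red [447.66060518 324.57343396] 162.5382885763094 tip [463.60579351 315.1308095 ] -166.86354014668146 mark 23.596675553838885 shaft [473.79779903 315.81310297] -66.35552860555784
edge 24.19405938727576
```

```bash
python3 -m creep '0 -3.3 30 0 0 -0.841;0 -3.3 30 0 0 -0.841;0 -3.3 30 0 0 -0.841;0 -3.3 30 0 0 -0.841;0 -3.3 30 0 0 -0.841;0 -3.3 30 0 0 -0.841;0 -3.3 30 0 0 -0.841;0 -3.3 30 0 0 -0.841' 70 15 >/dev/null
python3 -m creep '0 0 0 0 0 0;0 0 0 0 0 0;0 0 0 0 0 0'
```

```text
time_s: 9.38
position: [470.0, 315.6, 144.6]
orientation: [-180.0, -0.0, 162.4]
contact_force: [-0.3, -0.6, 0.3]
opening: 69.8
finger_force: 0.0
```

```bash
python3 -m creep '-1.7 1.3 35 0 0 0;-1.7 1.3 69 0 0 0;-1.7 1.3 69 0 0 0;-1.7 1.3 69 0 0 0;-1.7 1.3 69 0 0 0'
python3 -m creep '0 0 0 0 0 0;0 0 0 0 0 0;0 0 0 0 0 0;0 0 0 0 0 0;0 0 0 0 0 0;0 0 0 0 0 0' 30 25
```

```text
time_s: 9.8
position: [472.9, 316.8, 77.5]
orientation: [180.0, 0.0, 162.5]
contact_force: [1.2, 1.2, 0.1]
opening: 70.1
finger_force: 0.0
time_s: 10.3
position: [472.9, 316.7, 77.3]
orientation: [179.9, 0.1, 162.5]
contact_force: [-1.4, -0.9, 5.6]
opening: 43.2
finger_force: 25.0
```

Collar held at 43.2 mm. I'll ease the screw tip away from the shaft, turn it to the mark, and lift.

```bash
python3 -m creep '2 0 -1 0 0 0;2 0 -1 0 0 0;1.8 -0.7 -1 0 0 -0.36;1.8 -0.7 -1 0 0 -0.36;1.8 -0.7 -1 0 0 -0.36;1.5 -1.3 -1 0 0 -0.728;1.5 -1.3 -1 0 0 -0.728;1.5 -1.3 -1 0 0 -0.728'
python3 -m creep '0 0 0 0 0 0;0 0 0 0 0 0'
python3 - <<'E'
from h import *
s=sense();print(s["position"],s["orientation"]);p=camera_params("wrist");im=grab_frame("wrist");np.save("w5.npy",p,allow_pickle=True)
a,b=proj([472,316,125],p).astype(int);print(a,b)
cv2.imwrite("pics/w5.png",cv2.resize(im[b-90:b+60,a-90:a+90],None,fx=4.4,fy=4,interpolation=2))
E
```

```text
time_s: 10.97
position: [470.6, 315.7, 77.3]
orientation: [-180.0, 0.0, -155.5]
contact_force: [0.7, 0.0, 1.6]
opening: 43.4
finger_force: 25.0
time_s: 11.13
position: [470.5, 315.8, 77.3]
orientation: [180.0, 0.0, -156.0]
contact_force: [-0.0, -0.3, 1.9]
opening: 43.4
finger_force: 25.0
[470.53565767 315.75233615  77.317879  ] [ 1.79998406e+02  1.58431879e-02 -1.56010410e+02]
317 332
```

View pics/w5.png

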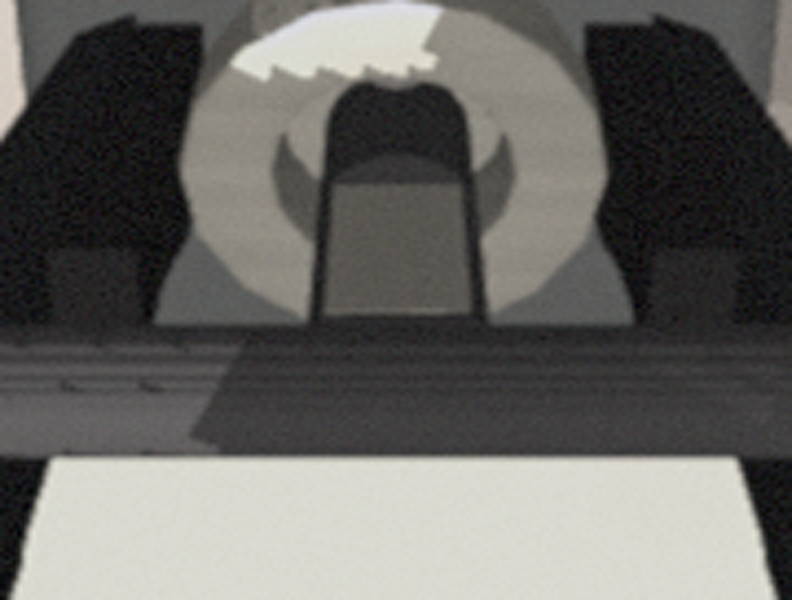

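Flat squarely faces the camera, with shaft (x≈398) and collar (x≈395) centred. Now lift, then check the screw's direction by its red blob.

```bash
python3 -m creep '0 0 -8 0 0 0;0 0 -16 0 0 0;0 0 -22 0 0 0;0 0 -22 0 0 0;0 0 -22 0 0 0;0 0 -22 0 0 0'
python3 - <<'E'
from h import *
s=sense();p=camera_params("wrist");im=grab_frame("wrist").astype(int)
print(s["position"],s["orientation"],s["contact_force"],s["wrist_torque"])
m=((im[...,2]-im[...,1])>50).astype(np.uint8);n,l,st,ce=cv2.connectedComponentsWithStats(m)
for i in range(1,n):
    if st[i,4]>40:
        w=onz("wrist",*ce[i],s["position"][2]+15,p);d=w-s["position"];print(ce[i],st[i],w,np.degrees(np.arctan2(d[1],d[0]))%360)
E
```

```text
time_s: 11.68
position: [470.3, 315.6, 99.2]
orientation: [180.0, -0.0, -155.8]
contact_force: [0.2, -0.5, -2.7]
opening: 43.5
finger_force: 25.0
[470.3177407  315.62461923  99.18914196] [ 1.79998055e+02 -3.44843145e-03 -1.55828202e+02] [ 0.15845651 -0.52425251 -2.68710558] [ 0.05439087 -0.13440353 -0.00092088]
[480.87512759 181.97141885] [ 426  154  114   54 2939] [399.52021897 358.29865552 114.18914196] 148.92003583279055
[317.29700855 227.02564103] [307 215  22  25 468] [446.10708743 304.42651305 114.18914196] 204.8218651535887
```

```bash
python3 -m creep '-2 0 0 0 0 0;-4 0 0 0 0 0;-4.5 0 0 0 0 0;-5 0 0 0 0 0;-5 0 0 0 0 0;-5 0 0 0 0 0'; python3 -m creep '-0.7 0 0 0 0 0;-0.7 0 0 0 0 0;-0.7 0 0 0 0 0'
```

```text
time_s: 12.23
position: [475.0, 317.7, 99.1]
orientation: [180.0, -0.0, -155.8]
contact_force: [-0.9, 0.9, -0.8]
opening: 43.0
finger_force: 25.0
time_s: 12.48
position: [475.7, 318.0, 99.2]
orientation: [180.0, 0.0, -155.8]
contact_force: [0.5, -1.1, -1.3]
opening: 43.6
finger_force: 25.0
```

```bash
for i in 1; do python3 -m creep '-0.5 0 0 0 0 0;-0.5 0 0 0 0 0;-0.5 0 0 0 0 0'; done; python3 -m creep '-0.5 0 0 0 0 0;-0.5 0 0 0 0 0;-0.5 0 0 0 0 0'
```

```text
time_s: 12.73
position: [476.1, 318.2, 99.2]
orientation: [180.0, 0.0, -155.8]
contact_force: [-0.6, 0.3, -0.6]
opening: 43.7
finger_force: 25.0
time_s: 12.98
position: [476.6, 318.4, 99.2]
orientation: [180.0, 0.0, -155.8]
contact_force: [-0.8, 0.1, -1.6]
opening: 42.9
finger_force: 25.0
```

```bash
python3 -m creep '-0.4 0 0 0 0 0;-0.4 0 0 0 0 0;-0.4 0 0 0 0 0'; python3 -m creep '-0.4 0 0 0 0 0;-0.4 0 0 0 0 0;-0.4 0 0 0 0 0'
```

```text
time_s: 13.23
position: [476.9, 318.6, 99.2]
orientation: [180.0, -0.0, -155.8]
contact_force: [0.6, 0.1, -1.2]
opening: 43.5
finger_force: 25.0
time_s: 13.48
position: [477.0, 318.7, 99.1]
orientation: [180.0, -0.0, -155.8]
contact_force: [-1.7, -0.4, -0.4]
opening: 43.2
finger_force: 25.0
```

```bash
python3 -m creep '-0.5 0 0 0 0 0;-0.5 0 0 0 0 0;-0.5 0 0 0 0 0;-0.5 0 0 0 0 0'; python3 - <<'E'
from h import *
F=[]
for i in range(6): grab_frame("wrist");s=sense();F.append(np.r_[s["contact_force"],s["wrist_torque"]])
print(np.mean(F,0).round(2),s["position"])
E
```

```text
time_s: 13.82
position: [477.2, 318.7, 99.0]
orientation: [-180.0, -0.1, -155.8]
contact_force: [-5.0, -1.9, 1.1]
opening: 43.4
finger_force: 25.0
[-4.63 -2.49  0.96 -0.3   0.59 -0.02] [477.16351571 318.73457985  98.97668997]
```

About 5 N, directed along the mark line. One last look before handing in.

```bash
python3 - <<'E'
from h import *
im=grab_frame("wrist");c=im.astype(int);s=sense()
p=camera_params("wrist");m=((c[...,2]-c[...,1])>50)[205:260,295:340];ys,xs=np.nonzero(m);w=onz("wrist",xs.mean()+295,ys.mean()+205,114,p);d=w-s["position"];print(np.degrees(np.arctan2(d[1],d[0]))%360,s["contact_force"])
cv2.imwrite("pics/w6.png",cv2.resize(im[190:340,220:420],None,fx=4,fy=4,interpolation=2))
E
```

```text
204.83491082965804 [-4.7895071  -1.32675166  1.01176933]
```

View pics/w6.png

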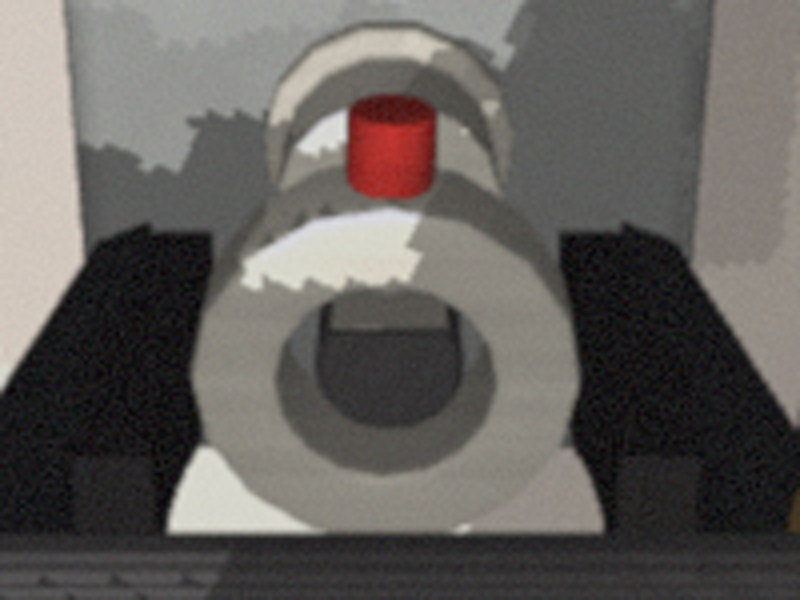

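The collar (centre x≈386), shaft (x≈389) and screw (x≈391) line up. The flat's edge is level at y≈328 and square to the screw, which presses on it.

```bash
python3 -c "
from cell import *
print(sense()['contact_force']);print(close_job())"
```

```text
[-4.7895071  -1.32675166  1.01176933]
the job is handed in; nothing more can be done
None
```

The job is handed in, not yet judged: flat turned to face the white mark, collar lifted level with the flat and its screw tip pressed square against it at about 5 N, finished at about 14 s without touching anything else on the desk.

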